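Stamp the empty sign-off box and hold the stamp down

ROBOT

A 6-joint arm with a two-finger parallel gripper is mounted at the origin on the work surface. World frame = base frame: x ahead of the robot, y to its left, z up, the work surface at z = 0. Lengths are in m, angles in rad, forces in N, time in s.
With the tool pointing down it reaches from about 0.35 to 0.875 m from the base axis. Payload 4.2 kg.
Tool frame: the origin (TCP) lies at the centre of the arm's flange, where the gripper is bolted on; the fingertips stand 182 mm ahead of it and the grasp point (between the pads) lies 164 mm ahead of it (r.hold_point_z is the distance from the TCP to the grasp point, in m); z points along the fingers, y is the line along which they close (so a half turn about z gives the same grasp; the last joint's range is limited). The gripper opens to 87 mm and grips with 3 to 60 N. Pads are 19 mm wide; open, the fingers measure 117 mm over their backs; the gripper's body (75 mm by 190 mm) begins 51 mm behind the grasp point.
Start: joints at [-1.038, 0.385, 0.008, 0, -1.194, -0.259], TCP at [0.169, -0.602, 0.405] pointing down, gripper open.
Joint ranges: [-3.14, 3.14], [-1.21, 2.06], [-1.07, 1.41], [-3.16, 2.05], [-2.99, -0.16], [-3.1, 3.1]. Speed limits (rad/s): [2.79, 2.79, 3.14, 3.14, 3.14, 3.14].

INTERFACE

Orientations are given as a unit quaternion [x, y, z, w].
In Python, from rig import telemetry, imaging, r gives the robot as it stands.
- The arm moves only by the tool step_arm, never from a script. Its argument "plan" is one flat list of numbers, 7 for each row, row after row: the shift along the tool's x, y, z normalised to -1 to 1, where 1 is 100 cm, then the turn, a rotation vector about the tool's x, y, z normalised to -1 to 1, where 1 is 360 degrees, then the opening, from 0 (shut) to 1 (fully open). In form: [dx, dy, dz, rx, ry, rz, fingers, dx, dy, dz, rx, ry, rz, fingers, ...]. A call has 1 to 20 rows; each row is the pose to reach, as a shift and turn from the pose commanded when the call began, along the tool's axes at that moment, turning the shorter way round; what a row does not reach only later rows make up. A row lasts 1/8 s, in which the tool goes at most 62.5 mm and 10.7 degrees, less where a joint would pass 70% of its speed; a pose out of reach is approached as far as the arm can. A call with a number of a shift or a turn outside -1 to 1 is refused whole. A call with a gripper value outside its range is refused whole. The fingers move at their own pace and stop on an object; the grip force is fixed at half the most. Time passes only in rows, so rows that repeat a pose let the fingers close. It gives the time, the measured TCP pose, the force, the opening and the grip force at its end, in the units of the state.
- telemetry.observe(): the state, without advancing time (a new reading comes with each control period).
- imaging.get_image(name): name is "scene" or "top" or "wrist"; returns a dict with "image" (480x640x3 uint8, blue, green, red), "camera_matrix" (3x3 intrinsics, pixels), "dist" ([k1, k2, p1, p2, k3] as OpenCV has them; the pictures are not rectified), "pose" (4x4, takes a point from camera to world coordinates). Camera axes: x right, y up, looking along -z (the intrinsics and any distortion apply to the point x, -y, -z); pixel columns grow to the right and rows downward; lengths in m; the calibration is good to about 2 mm. A picture is of the moment at which its call begins. There is no depth.
- r.hand_in(): hands the job in; it is judged then, once.
The state is a dict: "t": time; "qpos": joint angles; "dq": joint speeds; "joint_efforts": joint torques, N m; "tool_pos": TCP position; "tool_rot": TCP orientation; "contact_force": force on the tool from outside, world axes, zero at the start; "torque": the same for the moment, N m; "finger_gap": finger opening in m; "gripper_force": force on a finger pad.
Only numpy, scipy, OpenCV 4.12 (cv2) and the standard library are available. Lean on these libraries where they do the work, as an engineer would, in place of code of your own. Each camera call takes 0.05 s, during which the arm holds its last target. There are 200 camera calls.

TASK

Sign off the inspection record on the clipboard: pick up the self-inking stamp, stand it squarely in the middle of the one sign-off box that is still empty, and press its handle all the way down. The job finishes with you still holding it there, fully pressed. Leave no stamp mark anywhere else, and do not disturb the tape roll, the moulded knob or the pen pot.

Things in the scene. Friction and masses are not known exactly. Their poses are not given: they have to be found in the camera images.
- stamp: self-inking stamp, 98 mm tall, standing upright on the bench, about 0.11 kg. Origin: centre of its underside, z up, long axis y. Grey open foot frame 36 (x) by 62 mm (y), 10 mm high; over a 22 mm gap sits the black box-shaped spring-loaded handle, 32 (x) by 60 mm (y), 32 to 94 mm above the underside, capped to 98 mm (26 x 50 mm, white window on top). Grip the handle across its 32 mm width
- handle (a joint): travel of the stamp's handle down over its foot frame, m: 0 released (up), 0.020 at its stop (fully pressed). A spring pushes it up with 4.5 N at 0 rising to 13.5 N at 0.020, so the stamp can be lifted by its handle without pressing it. It prints from about 0.016 on: a mark 18 mm (stamp x) by 42 mm (stamp y) under its middle that looks the same either way round
- handle_top (a point): centre of the top of the stamp's handle (98 mm above the underside when released, 78 mm when fully pressed); moves with the handle, z up
- clipboard: brown clipboard lying flat, fixed on the bench, 170 mm (own x) by 232 mm (own y). Origin: centre of its underside, z up. It holds a white printed form, top face 5 mm above the bench. Steel clip, 20 mm high, along its +x edge. A row of three equal printed sign-off boxes lies along the other (-x) edge, their centres at x = -45 mm, y = -67, 0 and +67 mm
- empty_box: the empty one of the three printed sign-off boxes, a dark thin-line rectangle 42 mm (own x) by 66 mm (own y) on the form; it can be any of the three. Origin: its centre, on the paper's face (5 mm above the bench); axes parallel to the clipboard's
- signed_box_a: a sign-off box of the same size and axes that already carries a dark ink stamp mark; origin at its centre
- signed_box_b: the other sign-off box that already carries a dark ink stamp mark; origin at its centre
- tape_roll: bystander: loose roll of brown packing tape lying flat, 84 mm outside diameter, 60 mm hole, 24 mm high; origin at the centre of its underside
- moulded_knob: bystander: loose black moulded plastic knob, 58 mm diameter, 30 mm high; origin at the centre of its underside
- pen_pot: bystander: loose grey pot of pens, 68 mm diameter, 150 mm high with the pens; origin at the centre of its underside
There are look-alikes about, which are no part of the job. Leave any green look-alike of the stamp alone.

How it is judged:
On the way:
1. the stamp is picked up, clear of the bench (height (world z) of stamp above 0.02 m and contact force between the fingers and stamp above 1 N), for 0.2 s.
At the end, for the whole second after the job is handed in: Stamp flat on the form (tilt under 0.08 rad, pressing it with over 6 N), centre within 7 mm of the empty box's middle along each box axis, long sides parallel within 0.14 rad; fingers hold it (over 3 N) with the handle pressed at least 17.5 of its 20 mm, at rest (under 0.02 m/s) (value of joint handle above 0.0175 m and x of stamp in the frame of empty_box between -0.007 and 0.007 m and y of stamp in the frame of empty_box between -0.007 and 0.007 m and angle between the y axis of stamp and the y axis of empty_box, either way round below 0.14 rad and angle between stamp's own z axis and vertical below 0.08 rad and contact force between stamp and clipboard above 6 N and contact force between the fingers and stamp above 3 N and linear speed of stamp below 0.02 m/s); the arm keeps its last pose, push and grip.
It fails at once if the stamp prints (handle pressed past 16 mm) outside the middle of the empty box (value of joint handle above 0.016 m and (x of stamp in the frame of empty_box above 0.011 m or x of stamp in the frame of empty_box below -0.011 m or y of stamp in the frame of empty_box above 0.011 m or y of stamp in the frame of empty_box below -0.011 m)).
It fails at once if the tape roll is disturbed (distance of tape_roll from where it was at the start of the episode above 0.02 m).
It fails at once if the moulded knob is disturbed (distance of moulded_knob from where it was at the start of the episode above 0.02 m).
It fails at once if the pen pot is disturbed (distance of pen_pot from where it was at the start of the episode above 0.02 m).
It also fails if it takes over 38 s, if anything falls off the work surface, if the arm or the gripper's body presses on something with over 40 N, if the wrist force passes 120 N, or if a joint passes its speed limit or range.

## Working session

There is one attempt and no reset: what is moved stays moved. The work goes in short steps, Python scripts to look and compute and a tool call to move; the robot and the scene stay as the last step left them, time stands still between calls to the robot, and variables do not carry over. Pictures are saved under pics/ and viewed, at most 10 in all, crops included, and the job is handed in when it is done.

Besides the shell and the picture viewer there is one more tool, called after "Call:" as name(argument=value, ...) on one line, values as JSON. step_arm: Moves the arm, as the interface text tells. Scaled input: -1 to 1 covers 100 cm each way for a shift and 360 degrees each way for a turn. Its arguments: {"type":"object","properties":{"plan":{"type":"array","items":{"type":"number","minimum":-1,"maximum":1}}},"required":["plan"]}

```bash
mkdir -p pics; cat > h.py <<'E'
import numpy as np, cv2
from rig import telemetry, imaging, r
def grab(n,tag):
    d=imaging.get_image(n); np.savez('pics/'+tag+'.npz',**{k:np.asarray(d[k]) for k in d}); cv2.imwrite('pics/'+tag+'.png',d['image']); return d
def load(tag): return dict(np.load('pics/'+tag+'.npz'))
def ray(d,px):
    u=cv2.undistortPoints(np.array(px,float).reshape(-1,1,2),d['camera_matrix'],d['dist']).reshape(-1,2)
    v=np.c_[u[:,0],-u[:,1],-np.ones(len(u))]@d['pose'][:3,:3].T
    return d['pose'][:3,3],v
def onplane(d,px,z):
    o,v=ray(d,px); return o+v*((z-o[2])/v[:,2])[:,None]
def proj(d,P):
    P=np.atleast_2d(P); c=(P-d['pose'][:3,3])@d['pose'][:3,:3]; c=c*[1,-1,-1]
    return cv2.projectPoints(c,np.zeros(3),np.zeros(3),d['camera_matrix'],d['dist'])[0].reshape(-1,2)
E
python3 - <<'E'
from h import *
a=grab('top','top0');b=grab('scene','scene0')
for d in(a,b):print(d['pose'].round(3),d['camera_matrix'].round(0),d['dist'])
print(telemetry.observe(),r.hold_point_z)
E
```

```text
[[ 0.083  0.973 -0.216  0.276]
 [-0.997  0.082 -0.015 -0.054]
 [ 0.003  0.217  0.976  1.089]
 [ 0.     0.     0.     1.   ]] [[529.   0. 323.]
 [  0. 529. 243.]
 [  0.   0.   1.]] [0.02307974 0.         0.         0.         0.        ]
[[ 0.383 -0.769  0.513  0.925]
 [ 0.924  0.322 -0.207 -0.227]
 [-0.006  0.553  0.833  0.81 ]
 [ 0.     0.     0.     1.   ]] [[460.   0. 319.]
 [  0. 460. 244.]
 [  0.   0.   1.]] [-0.02388699  0.          0.          0.          0.        ]
{'t': 0.1, 'qpos': array([-1.03837523e+00,  3.85489259e-01,  6.73333012e-03, -4.31695564e-04,
       -1.19404502e+00, -2.58612210e-01]), 'dq': array([-0.00094792, -0.00190746,  0.00274439,  0.00015425,  0.00082884,
       -0.00096981]), 'joint_efforts': array([ 3.77874258e-04, -3.91690385e+01,  1.87935644e+01,  4.23187450e+00,
        1.34825357e-02, -7.01839235e-05]), 'tool_pos': array([ 0.16898566, -0.60152158,  0.40375192]), 'tool_rot': array([-1.36398245e-01,  9.90653559e-01,  1.00222774e-03, -2.01034089e-04]), 'contact_force': array([-0.43635982,  0.27367103, -0.28744215]), 'torque': array([ 0.00033939,  0.00443969, -0.00058814]), 'gripper_force': 0.0, 'finger_gap': 0.08737622687324102} 0.1635
```

View pics/top0.png

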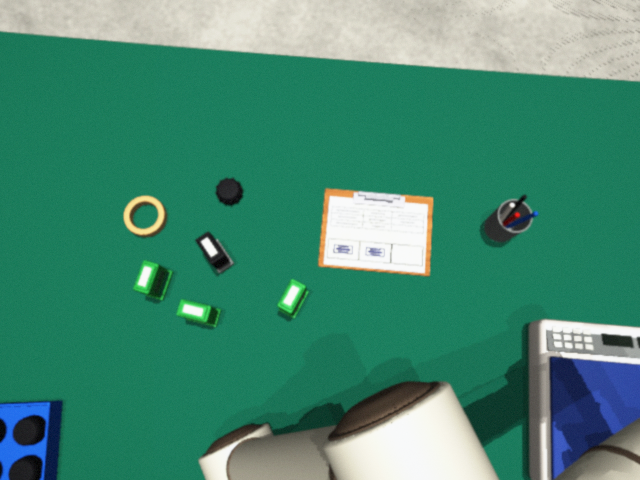

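View pics/scene0.png

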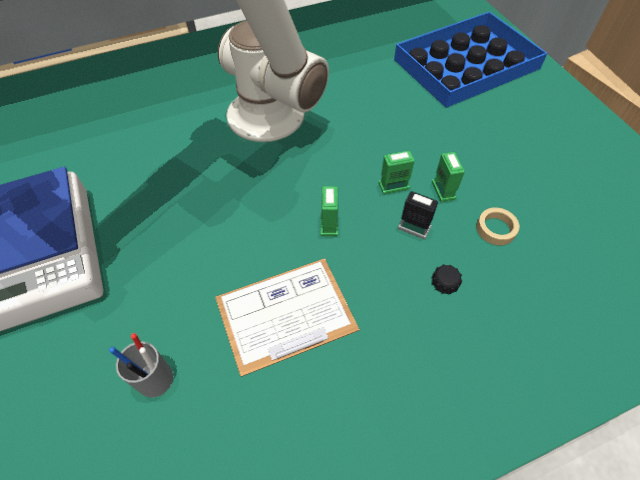

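The black stamp is at top px (214,252) and scene px (419,213). The three green blocks, at top (147,278), (197,311) and (292,297), are look-alikes. The empty box is the rightmost in top at (407,255); the other two, at (343,250) and (375,252), carry marks. Next I measure these and check the crop.

```bash
cat > m.py <<'E'
from h import *
a=load('top0');b=load('scene0')
def win(d,c,R=14):
    g=d['image'].min(2); m=np.zeros_like(g); x,y=c
    m[y-R:y+R,x-R:x+R]=(g[y-R:y+R,x-R:x+R]>140)*255
    k=max(cv2.findContours(m,0,1)[0],key=cv2.contourArea); return cv2.minAreaRect(k),k
for d,c in((a,(210,246)),(b,(422,201))):
    rc,k=win(d,c); p=onplane(d,cv2.boxPoints(rc),.098)
    e=p[1]-p[0],p[2]-p[1]; e=sorted(e,key=np.linalg.norm)
    print('win',rc,'ctr',p.mean(0).round(4),[np.linalg.norm(v).round(4) for v in e],'long ang',np.degrees(np.arctan2(e[1][1],e[1][0])))
# clipboard: quad of the board outline (orange+white) on z=.004
for n,d,(x0,y0,x1,y1) in(('top',a,(300,170,450,290)),('scene',b,(200,250,370,380))):
    hsv=cv2.cvtColor(d['image'],cv2.COLOR_BGR2HSV); m=np.zeros(hsv.shape[:2],np.uint8)
    s=hsv[y0:y1,x0:x1]; m[y0:y1,x0:x1]=(((s[...,0]<30)&(s[...,1]>80)&(s[...,2]>80)))*255
    k=np.vstack([c for c in cv2.findContours(m,0,1)[0] if cv2.contourArea(c)>30])
    h=cv2.convexHull(k); P=onplane(d,h.reshape(-1,2),.004)
    rc=cv2.minAreaRect((P[:,:2]*1000).astype(np.float32)); print(n,'board mm',rc)
cv2.imwrite('pics/crop.png',np.hstack([cv2.resize(a['image'][215:285,180:260],(400,350),interpolation=2),cv2.resize(a['image'][215:295,380:460][:70],(400,350),interpolation=2)]))
E
python3 m.py
```

```text
win ((208.88461303710938, 246.57691955566406), (19.137157440185547, 8.59785270690918), 56.3099365234375) ctr [0.4704 0.1787 0.098 ] [np.float64(0.0162), np.float64(0.038)] long ang -140.41644015138075
win ((421.9310607910156, 199.1724090576172), (18.9409236907959, 6.313641548156738), 21.801406860351562) ctr [0.4682 0.1784 0.098 ] [np.float64(0.0164), np.float64(0.0375)] long ang 38.49821713254105
top board mm ((551.9202880859375, -146.08853149414062), (233.0207977294922, 171.47772216796875), 89.78424072265625)
scene board mm ((550.8922729492188, -146.835205078125), (232.40008544921875, 170.77557373046875), 89.7383041381836)
```

View pics/crop.png

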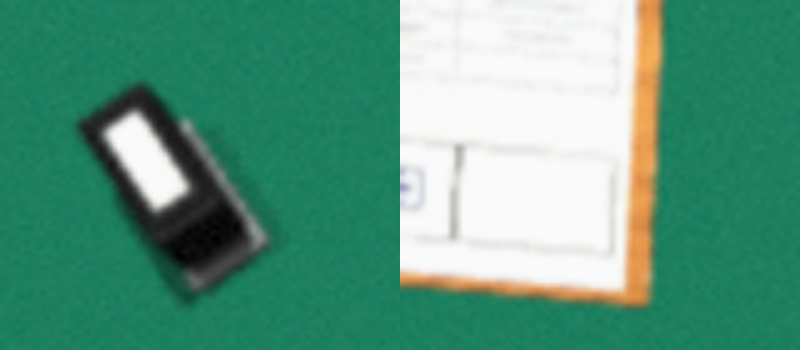

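Confirmed: black stamp, window about (0.469, 0.179), long axis about 39°. The box is the rightmost, (−45,−67) on the board, about (0.506, −0.213). The board measures 233×171 against 232×170. Next I check clearance to the neighbours and plan the approach.

```bash
cat >> h.py <<'E'
from scipy.spatial.transform import Rotation as Ro
def plan(p,yaw_y):
    "row for TCP at p, tool down, tool y at yaw_y deg (mod 180, nearest)"
    s=telemetry.observe(); R0=Ro.from_quat(s['tool_rot']); M=R0.as_matrix()
    c=np.degrees(np.arctan2(M[1,1],M[0,1])); y=c+(yaw_y-c+90)%180-90; t=np.radians(y)
    yy=np.array([np.cos(t),np.sin(t),0]); zz=np.array([0,0,-1.]); T=np.c_[np.cross(yy,zz),yy,zz]
    sh=M.T@(np.array(p)-s['tool_pos']); rv=(R0.inv()*Ro.from_matrix(T)).as_rotvec()
    print('at',s['tool_pos'].round(4),'yaw',c.round(2),'q',s['qpos'].round(2),'row',sh.round(4),(rv/2/np.pi).round(4))
E
python3 - <<'E'
from h import *
a=load('top0')
hsv=cv2.cvtColor(a['image'],cv2.COLOR_BGR2HSV)
for n,(x,y) in dict(g1=(147,273),g2=(193,310),g3=(291,296)).items(): 
    p=onplane(a,[(x,y)],.098)[0]; d=p[:2]-[.4693,.1786]; t=np.radians(129)
    print(n,p.round(3),'along y,x of tool',(d@[np.cos(t),np.sin(t)]).round(3),(d@[-np.sin(t),np.cos(t)]).round(3))
print('knob',onplane(a,[(229,191)],.03).round(3),'pot',onplane(a,[(497,232)],.0).round(3))
plan([.4693,.1786,.36],129.)
E
```

```text
g1 [0.41  0.288 0.098] along y,x of tool 0.123 -0.023
g2 [0.348 0.192 0.098] along y,x of tool 0.087 0.086
g3 [0.389 0.013 0.098] along y,x of tool -0.078 0.167
knob [[0.605 0.168 0.03 ]] pot [[ 0.572 -0.402  0.   ]]
at [ 0.169  -0.6015  0.4038] yaw 105.68 q [-1.04  0.39  0.01 -0.   -1.19 -0.26] row [-0.5     0.6698  0.0451] [ 0.0003  0.     -0.0648]
```

Call:
step_arm(plan=[-0.5,0.67,0.045,0,0,-0.065,1,-0.5,0.67,0.045,0,0,-0.065,1,-0.5,0.67,0.045,0,0,-0.065,1,-0.5,0.67,0.045,0,0,-0.065,1,-0.5,0.67,0.045,0,0,-0.065,1,-0.5,0.67,0.045,0,0,-0.065,1,-0.5,0.67,0.045,0,0,-0.065,1,-0.5,0.67,0.045,0,0,-0.065,1,-0.5,0.67,0.045,0,0,-0.065,1,-0.5,0.67,0.045,0,0,-0.065,1,-0.5,0.67,0.045,0,0,-0.065,1,-0.5,0.67,0.045,0,0,-0.065,1,-0.5,0.67,0.045,0,0,-0.065,1,-0.5,0.67,0.045,0,0,-0.065,1,-0.5,0.67,0.045,0,0,-0.065,1,-0.5,0.67,0.045,0,0,-0.065,1,-0.5,0.67,0.045,0,0,-0.065,1,-0.5,0.67,0.045,0,0,-0.065,1])

```text
t: 2.35
tool_pos: [0.469, 0.1776, 0.3601]
tool_rot: [-0.334, 0.943, 0.0, 0.0]
contact_force: [-1.1, 0.4, 0.3]
finger_gap: 0.087
gripper_force: 0.0
```

```bash
python3 - <<'E'
from h import *
d=grab('wrist','w1')
print(d['pose'].round(3),proj(d,[.4693,.1786,.098]))
plan([.4693,.1786,.36],129.)
E
```

```text
[[-0.63  -0.748 -0.211  0.412]
 [ 0.777 -0.606 -0.171  0.131]
 [-0.    -0.271  0.962  0.341]
 [ 0.     0.     0.     1.   ]] [[318.85912923 249.42057547]]
at [0.469  0.1778 0.3601] yaw 129.03 q [ 0.69  0.22 -0.36 -0.   -1.   -1.58] row [-0.0007  0.0005  0.0001] [0.     0.0001 0.0001]
```

View pics/w1.png

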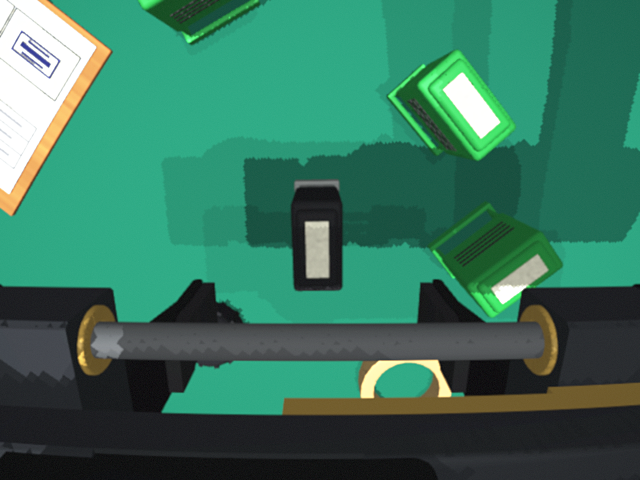

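The wrist view shows the black stamp's window centred at about (317,250), as predicted. The nearest green foot is at (432,245). I check that clearance and refine the stamp pose.

```bash
python3 - <<'E'
from h import *
d=load('w1'); g=d['image'].min(2); m=np.zeros_like(g); m[205:290,290:345]=(g[205:290,290:345]>120)*255
k=max(cv2.findContours(m,0,1)[0],key=cv2.contourArea); rc=cv2.minAreaRect(k); p=onplane(d,cv2.boxPoints(rc),.098)
e=sorted([p[1]-p[0],p[2]-p[1]],key=np.linalg.norm); print(rc,p.mean(0),[np.linalg.norm(v) for v in e],np.degrees(np.arctan2(e[1][1],e[1][0])))
# black handle top outline sides
q=onplane(d,[(292,287),(342,287),(294,212),(342,212)],.094);print(q.round(4))
t=np.radians(129);
for n,px,z in(('foot',(432,245),0),('top',(492,313),.094),('topL',(436,255),.094),('botc',(490,207),0)):
    w=onplane(d,[px],z)[0]; v=w[:2]-[.4693,.1786]; print(n,w.round(3),v@[np.cos(t),np.sin(t)],v@[-np.sin(t),np.cos(t)])
E
```

```text
((316.5, 249.0), (56.0, 23.0), 90.0) [0.47028354 0.17752132 0.098     ] [np.float64(0.013935026429798663), np.float64(0.036188880953770285)] 39.444442581344376
[[0.5009 0.1819 0.094 ]
 [0.4805 0.207  0.094 ]
 [0.4612 0.1525 0.094 ]
 [0.4427 0.1753 0.094 ]]
foot [0.427 0.272 0.   ] 0.09885302037525737 -0.026136791666623152
top [0.432 0.298 0.094] 0.11594542523484176 -0.04578957565787415
topL [0.426 0.24  0.094] 0.07437338706854725 -0.004946276993677633
botc [0.371 0.288 0.   ] 0.1466978229722164 0.007708633584656621
```

Call:
step_arm(plan=[0,0,0.05,0,0,-0.001,1,0,0,0.09,0,0,-0.001,1,0,0,0.115,0,0,-0.001,1,0,0,0.129,0,0,-0.001,1,0,0,0.129,0,0,-0.001,1,0,0,0.129,0,0,-0.001,0,0,0,0.129,0,0,-0.001,0,0,0,0.129,0,0,-0.001,0,0,0,0.129,0,0,-0.001,0,0,0,0.129,0,0,-0.001,0,0,0,0.129,0,0,-0.001,0])

```text
t: 3.78
tool_pos: [0.4692, 0.1785, 0.2307]
tool_rot: [-0.338, 0.941, -0.0, -0.0]
contact_force: [0.1, 0.3, 0.4]
finger_gap: 0.0349
gripper_force: 0.0
```

```bash
python3 - <<'E'
from h import *
s=telemetry.observe();print(s['finger_gap'],s['gripper_force'])
plan([.47,.178,.36],129.4)
E
```

```text
0.034894666847257214 0.0
at [0.4692 0.1785 0.2307] yaw 129.45 q [ 0.69  0.38 -0.51 -0.   -0.68 -1.57] row [-0.0003 -0.0009 -0.1293] [ 0.     -0.      0.0001]
```

Call:
step_arm(plan=[0,0,0,0,0,0,0,0,0,0,0,0,0,0,0,0,0,0,0,0,0,0,0,0,0,0,0,0])

```text
t: 4.28
tool_pos: [0.4692, 0.1785, 0.2306]
tool_rot: [-0.337, 0.941, -0.0, -0.0]
contact_force: [-0.1, -0.2, -0.6]
finger_gap: 0.0321
gripper_force: 30.0
```

Call:
step_arm(plan=[0,0,-0.02,0,0,0,0,0,0,-0.05,0,0,0,0,0,0,-0.09,0,0,0,0,0,0,-0.12,0,0,0,0,0,0,-0.12,0,0,0,0,0,0,-0.12,0,0,0,0])

```text
t: 5.03
tool_pos: [0.4687, 0.1782, 0.3497]
tool_rot: [-0.337, 0.941, -0.0, -0.001]
contact_force: [-0.8, 0.3, -2.3]
finger_gap: 0.0316
gripper_force: 30.0
```

```bash
python3 - <<'E'
from h import *
plan([.5061,-.2133,.35],179.75)
E
```

```text
at [0.4687 0.1782 0.3497] yaw 129.42 q [ 0.69  0.23 -0.37 -0.   -0.98 -1.57] row [ 2.197e-01 -3.262e-01 -1.000e-04] [ 0.0002 -0.0002 -0.1398]
```

Call:
step_arm(plan=[0.03,-0.045,0,0,0,-0.02,0,0.06,-0.09,0,0,0,-0.04,0,0.09,-0.134,0,0,0,-0.06,0,0.12,-0.178,0,0,0,-0.08,0,0.15,-0.223,0,0,0,-0.1,0,0.18,-0.267,0,0,0,-0.12,0,0.205,-0.304,0,0,0,-0.13,0,0.22,-0.326,0,0,0,-0.14,0,0.22,-0.326,0,0,0,-0.14,0,0.22,-0.326,0,0,0,-0.14,0,0.22,-0.326,0,0,0,-0.14,0,0.22,-0.326,0,0,0,-0.14,0])

```text
t: 6.52
tool_pos: [0.5065, -0.2122, 0.3508]
tool_rot: [-0.707, 0.708, 0.0, 0.0]
contact_force: [0.6, -0.2, -1.8]
finger_gap: 0.0316
gripper_force: 30.0
```

```bash
python3 - <<'E'
from h import *
plan([.5061,-.2133,.35],179.75)
d=grab('wrist','w2');print(proj(d,[[.5061,-.2133,.005],[.5271,-.1803,.005],[.4851,-.2463,.005]]))
grab('scene','s2')
E
```

```text
at [ 0.5065 -0.2122  0.3508] yaw 179.92 q [-0.1   0.3  -0.26 -0.   -1.01  0.1 ] row [0.0012 0.0004 0.0008] [-0.      0.      0.0005]
[[318.26234874 217.57786694]
 [293.11169437 256.26296536]
 [344.74559946 176.88728621]]
```

View pics/w2.png

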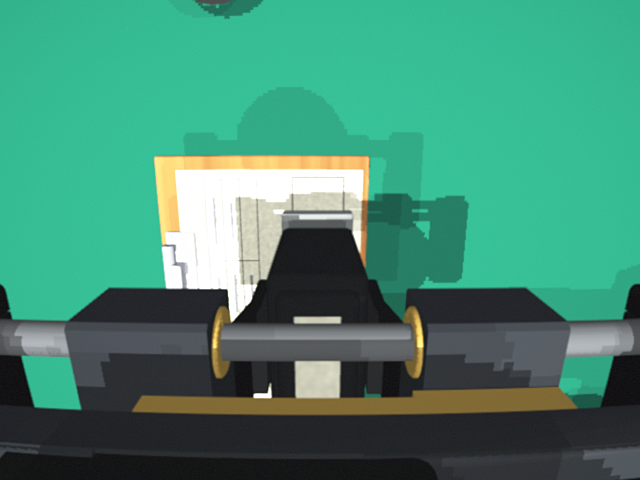

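The wrist view shows the empty box's far edge at (292–344, 177), matching the prediction of (293–345, 177). The stamp foot's front edge is at (283–353, ~213). Next I measure the stamp's offset in the grip from that edge.

```bash
python3 - <<'E'
from h import *
d=load('w2'); z=.3508-.2306
print(d['image'][205:232,300].tolist()[::2])
print(d['image'][216,272:290].tolist());print(d['image'][216,346:360].tolist())
print('foot top far corners',onplane(d,[(283,212),(353,212)],z+.010).round(4),'bottom',onplane(d,[(282,221),(353,221)],z).round(4))
E
```

```text
[[192, 214, 213], [186, 206, 206], [182, 203, 203], [104, 109, 105], [122, 124, 120], [233, 235, 231], [238, 240, 236], [167, 169, 163], [89, 91, 86], [93, 93, 89], [93, 93, 89], [81, 80, 77], [31, 28, 29], [32, 29, 27]]
[[191, 211, 211], [192, 214, 213], [196, 217, 216], [192, 214, 213], [189, 211, 210], [187, 209, 209], [187, 207, 208], [188, 208, 208], [175, 194, 194], [152, 164, 162], [139, 142, 137], [139, 139, 135], [142, 144, 139], [143, 144, 139], [142, 145, 138], [142, 145, 138], [147, 148, 144], [148, 148, 143]]
[[235, 238, 233], [233, 234, 229], [229, 230, 225], [227, 229, 225], [227, 228, 224], [215, 216, 208], [184, 188, 183], [176, 191, 189], [189, 210, 209], [194, 217, 218], [197, 220, 220], [199, 220, 220], [197, 220, 219], [194, 215, 215]]
foot top far corners [[ 0.5239 -0.2442  0.1302]
 [ 0.4889 -0.2441  0.1302]] bottom [[ 0.5254 -0.2372  0.1202]
 [ 0.4879 -0.2372  0.1202]]
```

```bash
python3 - <<'E'
from h import *
d=load('s2');u,v=proj(d,[.5061,-.2133,.17])[0];u,v=int(u),int(v);print(u,v)
c=d['image'][max(v-90,0):v+90,max(u-120,0):u+120];cv2.imwrite('pics/s2c.png',cv2.resize(c,None,fx=3,fy=3,interpolation=2))
E
```

```text
230 260
```

View pics/s2c.png

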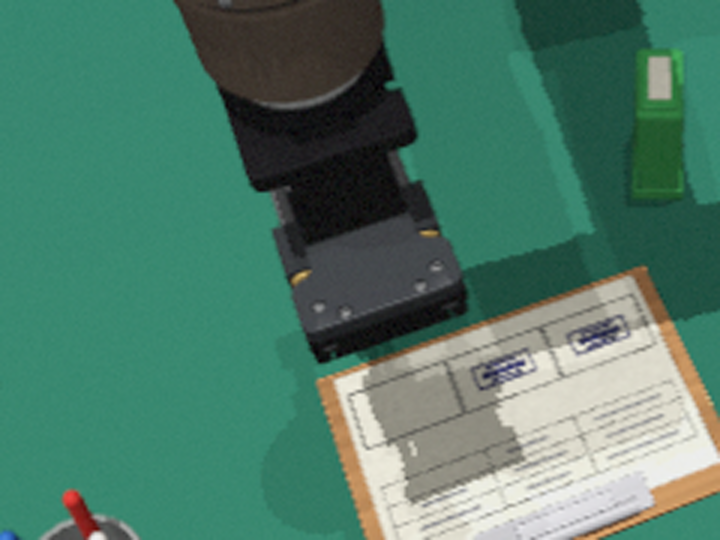

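The scene crop shows the box row clear, with the gripper hiding the stamp. The camera is on the −y side, so the foot's upper image edge is its bottom edge. I recompute with that.

```bash
python3 - <<'E'
from h import *
d=load('w2'); z=.1202; s=d['pose'];print(s[:3,3].round(4))
for r in (210.5,211.5,212.5): print('bot',r,onplane(d,[(281.5,r),(353,r)],z).round(4).tolist())
for r in (219,220): print('top',r,onplane(d,[(282,r),(353,r)],z+.01).round(4).tolist())
for c in (.5065,): 
  for y in(-.2122,): print(proj(d,[[c+.018,y-.031,z],[c-.018,y-.031,z],[c-.018,y-.031,z+.01],[c-.016,y-.03,z+.032],[c-.013,y+.025-.05,z+.098]]).round(1))
E
```

```text
[ 0.5065 -0.2863  0.3317]
bot 210.5 [[0.5255, -0.2429, 0.1202], [0.488, -0.2428, 0.1202]]
bot 211.5 [[0.5255, -0.2423, 0.1202], [0.488, -0.2423, 0.1202]]
bot 212.5 [[0.5255, -0.2418, 0.1202], [0.488, -0.2418, 0.1202]]
top 219 [[0.5245, -0.2406, 0.1302], [0.4888, -0.2405, 0.1302]]
top 220 [[0.5245, -0.2401, 0.1302], [0.4888, -0.24, 0.1302]]
[[283.4 209.9]
 [352.1 209.8]
 [353.8 213.8]
 [353.4 226.2]
 [361.4 295.3]]
```

Call:
step_arm(plan=[0.002,0.0005,0.03,0,0,0,0,0.002,0.0005,0.06,0,0,0,0,0.002,0.0005,0.085,0,0,0,0,0.002,0.0005,0.1,0,0,0,0,0.002,0.0005,0.107,0,0,0,0,0.002,0.0005,0.11,0,0,0,0,0.002,0.0005,0.11,0,0,0,0,0.002,0.0005,0.11,0,0,0,0])

```text
t: 7.62
tool_pos: [0.5062, -0.215, 0.2415]
tool_rot: [-0.706, 0.708, -0.001, 0.0]
contact_force: [-0.1, -0.1, -1.5]
finger_gap: 0.0318
gripper_force: 30.0
```

```bash
python3 - <<'E'
from h import *
plan([.5061,-.2142,.2356],179.75)
d=grab('wrist','w3'); z=telemetry.observe()['tool_pos'][2]-.2306; print(z)
c=[.5061,-.2133]
print('box corners',proj(d,[[c[0]+a,c[1]+b,.005] for a in(.021,-.021) for b in(-.033,.033)]).round(1).tolist())
print('foot if centred',proj(d,[[c[0]+a,c[1]-.031,h] for a in(.018,-.018) for h in(z,z+.01)]).round(1).tolist())
cv2.imwrite('pics/w3c.png',cv2.resize(d['image'][100:300,220:420],(800,600) if 0 else (600,600),interpolation=2))
E
```

```text
at [ 0.5062 -0.215   0.2415] yaw 179.85 q [-0.11  0.43 -0.38  0.   -0.75  0.1 ] row [-0.0008  0.0001  0.0059] [-0.0002 -0.      0.0003]
0.010816591893644728
box corners [[279.4, 207.5], [282.6, 319.1], [357.6, 207.3], [354.7, 319.0]]
foot if centred [[284.2, 213.3], [282.6, 217.5], [352.8, 213.2], [354.4, 217.4]]
```

View pics/w3c.png

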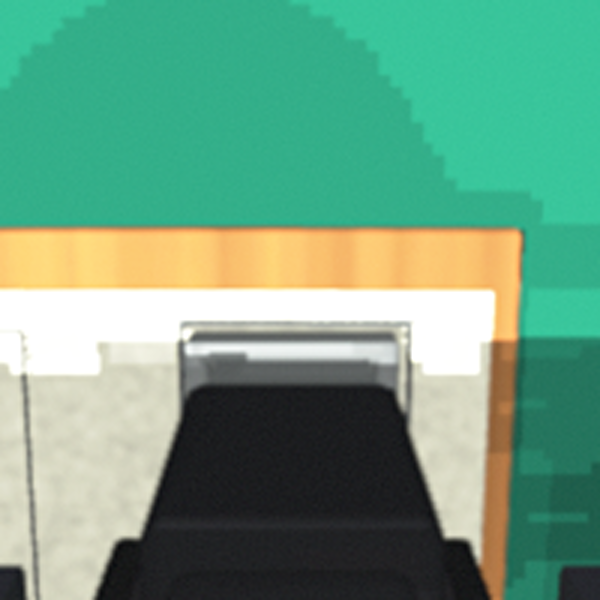

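The box edge shows at row 207.5, as predicted, and the foot is centred within about 1 mm both ways. I press halfway first.

Call:
step_arm(plan=[-0.001,0.0005,0.003,0,0,0,0,-0.001,0.0005,0.005,0,0,0,0,-0.001,0.0005,0.008,0,0,0,0,-0.001,0.0005,0.011,0,0,0,0,-0.001,0.0005,0.014,0,0,0,0,-0.001,0.0005,0.016,0,0,0,0,-0.001,0.0005,0.016,0,0,0,0,-0.001,0.0005,0.016,0,0,0,0])

```text
t: 8.68
tool_pos: [0.5054, -0.2138, 0.2258]
tool_rot: [-0.706, 0.708, 0.0, -0.0]
contact_force: [-2.3, 2.2, 7.9]
finger_gap: 0.0319
gripper_force: 30.0
```

```bash
python3 - <<'E'
from h import *
plan([.5061,-.2142,.2156],179.75)
d=grab('wrist','w4'); z=.005
c=[.5061,-.2133]
print('box corners',proj(d,[[c[0]+a,c[1]+b,.005] for a in(.021,-.021) for b in(-.033,.033)]).round(1).tolist())
print('foot if centred',proj(d,[[c[0]+a,c[1]-.031,h] for a in(.018,-.018) for h in(z,z+.01)]).round(1).tolist())
zt=telemetry.observe()['tool_pos'][2]-.2306
for h in(0,.002): print('handle low edge if no slip',h,proj(d,[[c[0]+a,c[1]-.03,zt+.032+h] for a in(.016,-.016)]).round(1).tolist())
cv2.imwrite('pics/w4c.png',cv2.resize(d['image'][150:300,220:420],(800,600),interpolation=2))
E
```

```text
at [ 0.5054 -0.2138  0.2258] yaw 179.87 q [-0.1   0.45 -0.4   0.   -0.72  0.1 ] row [ 0.0004 -0.0007  0.0102] [ 0.     -0.      0.0003]
box corners [[274.2, 211.2], [278.0, 330.1], [358.2, 211.0], [355.1, 330.0]]
foot if centred [[280.3, 215.1], [278.5, 219.5], [352.2, 215.0], [353.9, 219.4]]
handle low edge if no slip 0 [[280.5, 227.7], [351.7, 227.6]]
handle low edge if no slip 0.002 [[280.1, 228.8], [352.0, 228.7]]
```

View pics/w4c.png

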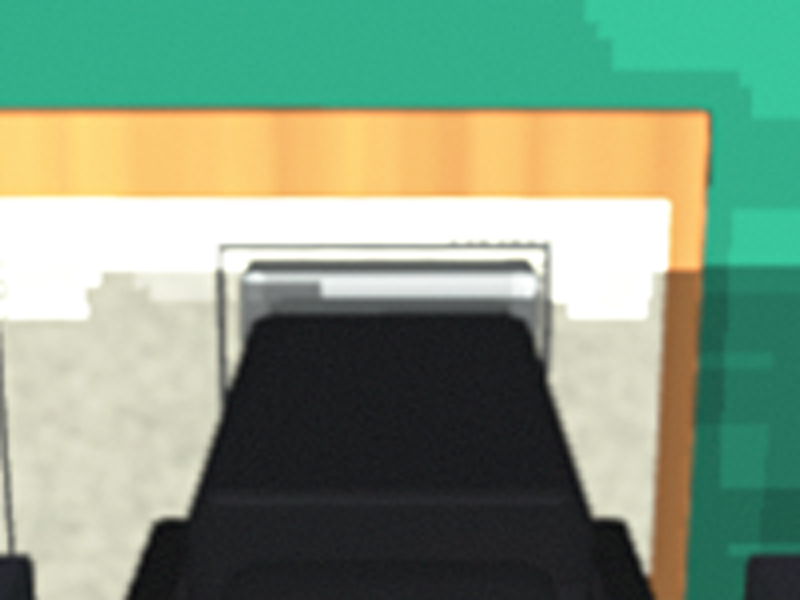

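The foot's far edge is at row 215.5 (215.1 expected), centred within about 1 mm, and the force matches the spring at about 10 mm. I press to the stop.

Call:
step_arm(plan=[0,0,0.003,0,0,0,0,0,0,0.006,0,0,0,0,0,0,0.009,0,0,0,0,0,0,0.0105,0,0,0,0,0,0,0.011,0,0,0,0,0,0,0.011,0,0,0,0,0,0,0.011,0,0,0,0])

```text
t: 9.6
tool_pos: [0.5055, -0.2138, 0.2156]
tool_rot: [-0.706, 0.708, -0.0, -0.0]
contact_force: [-4.7, 3.7, 13.2]
finger_gap: 0.0319
gripper_force: 30.0
```

Call:
step_arm(plan=[0,0,0.001,0,0,0,0,0,0,0.001,0,0,0,0,0,0,0.001,0,0,0,0,0,0,0.001,0,0,0,0])

```text
t: 10.1
tool_pos: [0.5054, -0.2138, 0.2155]
tool_rot: [-0.707, 0.708, -0.0, -0.0]
contact_force: [-6.6, 5.1, 18.5]
finger_gap: 0.032
gripper_force: 30.0
```

```bash
python3 - <<'E'
from h import *
d=grab('wrist','w5'); s=telemetry.observe(); print(s['tool_pos'],s['contact_force'],s['gripper_force'])
c=[.5061,-.2133]; zt=s['tool_pos'][2]-.2306
print('foot if centred',proj(d,[[c[0]+a,c[1]-.031,h] for a in(.018,-.018) for h in(.005,.015)]).round(1).tolist())
for h in(-.015+.015,): print('handle low edge at 20/17mm',proj(d,[[c[0],c[1]-.03,.005+.012],[c[0],c[1]-.03,.005+.015]]).round(1).tolist())
cv2.imwrite('pics/w5c.png',cv2.resize(d['image'][150:300,220:420],(800,600),interpolation=2))
E
```

```text
[ 0.50543305 -0.21378962  0.21549388] [-6.50432511  4.56816116 19.45556188] 30.002650623209774
foot if centred [[278.6, 219.7], [276.5, 224.6], [354.0, 219.6], [355.9, 224.5]]
handle low edge at 20/17mm [[316.2, 227.7], [316.2, 229.4]]
```

View pics/w5c.png

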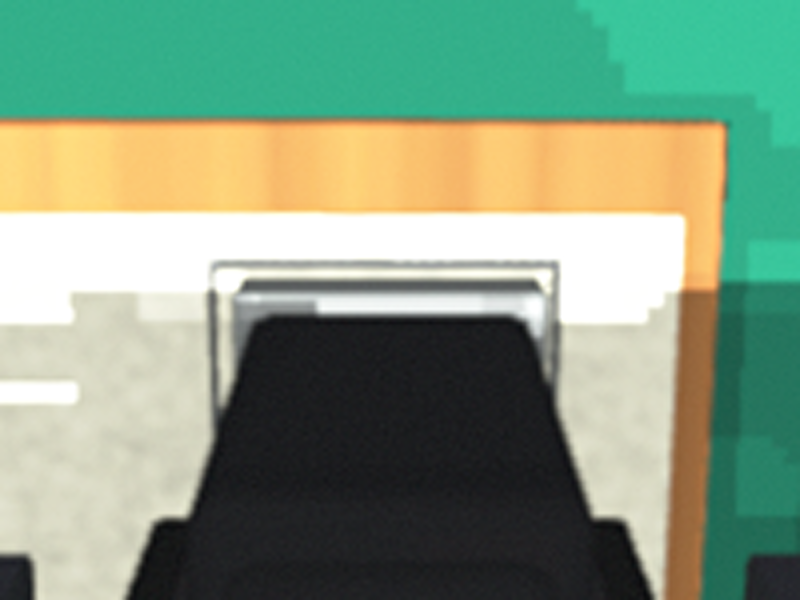

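The crop shows the foot centred in the box within about 1 mm. The force rose by 5 N with no further travel, so the handle is on its stop, and the grip is still 30 N. I hand in.

```bash
python3 -c "
from h import *
print(r.hand_in())"
```

```text
the job is handed in; nothing more can be done
None
```

I handed the job in with the black stamp still gripped at 30 N and fully pressed on its stop, centred to about 1 mm in the empty sign-off box; the hand-in returned no verdict.

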